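Shift the beam selector into its third slot

ROBOT

A 6-joint arm with a two-finger parallel gripper is mounted at the origin on the work surface. World frame = base frame: x ahead of the robot, y to its left, z up, the work surface at z = 0. Lengths are in m, angles in rad, forces in N, time in s.
With the tool pointing down it reaches from about 0.3 to 0.875 m from the base axis. Payload 6.4 kg.
Tool frame: the origin (TCP) lies on the mounting face of the last link; the fingertips stand 173 mm ahead of it and the grasp point (between the pads) lies 155 mm ahead of it (ctrl.grip_point_offset is the distance from the TCP to the grasp point, in m); z points along the fingers, y is the line along which they close (so a half turn about z gives the same grasp; the last joint's range is limited). The gripper opens to 85 mm and grips with 20 to 120 N. Pads are 22 mm wide; open, the fingers measure 114 mm over their backs; the gripper's body (76 mm by 85 mm) begins 54 mm behind the grasp point. The pads swing forward as they close: fully open they stand 13 mm farther back than shut.
Start: joints at [-1.39, 0.181, 1.607, -0, 1.354, -0.206], TCP at [0.217, -0.533, 0.405] pointing down, gripper open.
Joint ranges: [-2.99, 2.99], [-0.89, 2.07], [0.3, 2.58], [-1.14, 4.28], [0, 2.63], [-3.12, 3.12]. Speed limits (rad/s): [2.57, 2.57, 3.01, 3.14, 3.14, 3.14].

INTERFACE

Orientations are given as a unit quaternion [w, x, y, z].
In Python, from bench import status, imaging, ctrl, models gives the robot as it stands.
- The arm moves only by the tool send_rows, never from a script. Its argument "commands" is a list that holds one entry, the list of rows, each a list of 6 numbers: the shift along the tool's x, y, z normalised to -1 to 1, where 1 is 3 cm, then the turn, a rotation vector about the tool's x, y, z normalised to -1 to 1, where 1 is 0.1 rad. A call has 1 to 8 rows; each row shifts and turns the commanded pose from where the row before left it, along the tool's axes as they then stand; what a row does not reach is not made up. A row lasts 1/12 s, in which the tool goes at most 41.7 mm and 7.16 degrees, less where a joint would pass 70% of its speed; a pose out of reach is approached as far as the arm can. A call with a number of a shift or a turn outside -1 to 1 is refused whole. A call with a gripper value outside its range is refused whole. "jaw" is the opening, from 0 (shut) to 1 (fully open), set as the call begins (left out, the last holds). The fingers move at their own pace and stop on an object; the grip force is fixed at half the most. Time passes only in rows, so rows that do not move let the fingers close. It gives the time, the measured TCP pose, the force, the opening and the grip force at its end, in the units of the state.
- status.get_obs(): the state, without advancing time (a new reading comes with each control period).
- imaging.camera(name): name is "scene" or "top"; returns a dict with "image" (384x512x3 uint8, blue, green, red), "depth" (384x512 float32, m along the optical axis (not along the pixel's ray), 0 where there is no reading), "mtx" (3x3 intrinsics, pixels), "pose" (4x4, takes a point from camera to world coordinates). Camera axes: x right, y down, z forward; pixel columns grow to the right and rows downward; lengths in m; the calibration is good to about 2 mm. A picture is of the moment at which its call begins.
- ctrl.hand_in(): hands the job in; it is judged then, once.
Trained networks look in a picture, given as the dict that the camera call returned (one of the last four; its "shot" number tells which), for a name from the list of things; names that differ only in an ending like _2 or _b are one class to them, and where a whole thing is asked for, a point or a joint stands for the part that bears it (a point fixed in the world has none). Each returns a list of dicts, best first, with "confidence" (0 to 1); they miss things now and then, are a little off and sometimes report something else, mostly with a low value. They report only what shows in the picture. A call takes as long as a camera call.
- models.recognise(picture, name): "centre" ([column, row] in pixels, amid what is visible of it).
- models.regions_of(picture, name): "region" (384x512 bool, what is visible of it) and "centre" ([column, row] in pixels, amid what is visible of it).
The state is a dict: "time_s": time; "q": joint angles; "dq": joint speeds; "joint_efforts": joint torques, N m; "eef_pos": TCP position; "eef_rot": TCP orientation; "wrist_force": force on the tool from outside, world axes, zero at the start; "torque": the same for the moment, N m; "opening": opening from 0.0 (shut) to 1.0 (fully open); "grasp_force": force on a finger pad.
Only numpy, scipy, OpenCV 4.12 (cv2) and the standard library are available. Lean on these libraries where they do the work, as an engineer would, in place of code of your own. Each camera call takes 0.05 s, during which the arm holds its last target. There are 200 camera calls.

TASK

Change the beam selector on the optical bench to its third setting: with a fingertip, push its lever across the gate to the right-hand end of the cross channel, then push it forward, away from the robot, fully home into the third forward slot (counted from the left), and leave it there. Only push the lever, gently, without gripping it; do not let it dip into any other slot on the way, and leave the things standing around undisturbed.

Things in the scene. Friction and masses are not known exactly. Their poses are not given: they have to be found in the camera images.
- selector: Beam selector: white box, 160 mm (its x) by 170 mm (its y) by 120 mm high, bolted to the bench; its top is an aluminium plate with the gate, through which the lever stands up. Nothing else stands on it. Origin at the centre of its underside; x points forward (away from the robot, turned by up to 0.4 rad either way), y left, z up.
- gate_centre (a point): Middle of the gate on the plate's top. The gate shows dark: a cross channel along the selector's y, 16 mm wide, 80 mm long, crossed by three columns 16 mm wide at y = +32, 0 and -32 mm. Each column has a forward and a rear slot, ending at x = +37 and -37 mm. The lever's rod (10 mm thick) has 3 mm of play on each side.
- third_slot_end (a point): Middle of the forward end wall of the third forward slot (the right-hand column), on the plate's top: 37 mm forward and 32 mm right of gate_centre.
- pivot (a point): The point about which the lever turns, inside the box, 100 mm below gate_centre.
- knob (a point): Centre of the black ball knob, 28 mm across, on top of the lever, 170 mm from the pivot: 190 mm above the bench when upright, about 174 mm at the end. Relative to the pivot, in the selector's axes: x = 0.170 sin(forward), y = -0.170 sin(across) cos(forward). About 40 mm of bare rod is free below it. Moves at about 1.5 N, has no spring, stays where left.
- across (a joint): Sideways lean of the lever in rad, 0 upright, positive to the right (the selector's -y). The columns lie at -0.32 (first), 0 (second) and +0.32 (third); the ends of the channel stop the lever at about -0.35 and +0.35. It starts anywhere between -0.33 and 0.08.
- forward (a joint): Forward lean of the lever in rad, 0 upright, positive forward (the selector's +x). Within +-0.03 the lever is in the cross channel, where it starts; at the very end of the third forward slot it reads about +0.30.
- lens_mount: Loose bystander: a lens in a black ring on a steel post with a round foot, 50 mm across and 97 mm high, to the left of the selector. Origin under its foot.
- driver: Loose bystander: a screwdriver with a black handle, 200 mm long, lying on the bench to the right of the selector. Origin at the middle of its length.
- canister: Loose bystander: a small aluminium jar with a black cap, 44 mm across and 50 mm high, standing to the right of the selector, on the robot's side. Origin at the centre of its underside.

How it is judged:
By the outcome, as a careful person would: the job done as asked, in the order asked, and still so for the second after the job is handed in, with the robot touching nothing.
It also fails if it takes over 42 s, if anything falls off the work surface, if the arm or the gripper's body presses on something with over 40 N, if the wrist force passes 120 N, or if a joint passes its speed limit or range.

## Working session

There is one attempt and no reset: what is moved stays moved. The work goes in short steps, Python scripts to look and compute and a tool call to move; the robot and the scene stay as the last step left them, time stands still between calls to the robot, and variables do not carry over. Pictures are saved under pics/ and viewed, at most 10 in all, crops included, and the job is handed in when it is done.

Besides the shell and the picture viewer there is one more tool, called after "Call:" as name(argument=value, ...), one argument or row to a line, values as JSON. send_rows: Moves the arm, as the interface text tells. Its arguments: {"type":"object","properties":{"commands":{"type":"array"},"jaw":{"type":"number"}},"required":["commands"]}

```bash
mkdir -p pics; ls; cat > h.py <<'E'
import numpy as np, cv2
from bench import status, imaging, ctrl, models
def world(p,u,v,d):
    K=p["mtx"]; c=np.array([(u-K[0,2])/K[0,0]*d,(v-K[1,2])/K[1,1]*d,d]); return p["pose"][:3,:3]@c+p["pose"][:3,3]
def cloud(p):
    v,u=np.mgrid[:384,:512]; d=p["depth"]; K=p["mtx"]
    c=np.stack([(u-K[0,2])/K[0,0]*d,(v-K[1,2])/K[1,1]*d,d],-1); return c@p["pose"][:3,:3].T+p["pose"][:3,3]
E
python3 - <<'E'
from h import *
o=status.get_obs(); print({k:np.round(v,3) for k,v in o.items()}, ctrl.grip_point_offset)
ims=[]
for n in("top","scene"):
    p=imaging.camera(n); ims.append(p["image"]); W=cloud(p)
    print(n,np.round(p["pose"],3).tolist(),p["mtx"].tolist())
    for t in("selector","knob","lens_mount","driver","canister"):
        r=models.regions_of(p,t)
        if r:
            m=r[0]["region"]&(p["depth"]>0); w=W[m]
            print(t,r[0]["confidence"],np.round(r[0]["centre"],1),m.sum(),np.round(np.median(w,0),3),np.round(np.percentile(w,2,0),3),np.round(np.percentile(w,98,0),3))
    cv2.imwrite(f"pics/{n}0.png",p["image"])
E
```

```text
pics
{'time_s': np.float64(0.0), 'q': array([-1.39 ,  0.182,  1.608,  0.   ,  1.354, -0.206]), 'dq': array([-0.001,  0.001, -0.   ,  0.   , -0.   , -0.001]), 'joint_efforts': array([ 1.0000e-03, -4.4487e+01, -3.5133e+01, -0.0000e+00,  9.0000e-03,
        0.0000e+00]), 'eef_pos': array([ 0.217, -0.532,  0.404]), 'eef_rot': array([-0.001,  0.981,  0.192,  0.   ]), 'wrist_force': array([-0.737,  0.203, -0.169]), 'torque': array([-0.014, -0.052,  0.035]), 'grasp_force': np.float64(0.0), 'opening': np.float64(1.001)} 0.1547
top [[-0.017, -0.997, 0.07, 0.478], [-1.0, 0.016, -0.021, 0.043], [0.02, -0.071, -0.997, 1.081], [0.0, 0.0, 0.0, 1.0]] [[456.8022727421896, 0.0, 258.80949976083014], [0.0, 456.8022727421896, 188.59725682823318], [0.0, 0.0, 1.0]]
selector 0.68 [298.9 211. ] 7246 [ 0.496 -0.064  0.119] [ 0.396 -0.158  0.005] [0.602 0.028 0.187]
lens_mount 0.64 [221.1 176.5] 346 [0.586 0.101 0.013] [0.568 0.08  0.007] [0.612 0.123 0.098]
driver 0.91 [389.4 235.6] 585 [ 0.433 -0.279  0.022] [ 0.375 -0.297  0.009] [ 0.56  -0.266  0.028]
canister 0.91 [351.3 283.5] 335 [ 0.338 -0.186  0.048] [ 0.318 -0.206  0.004] [ 0.355 -0.17   0.053]
scene [[-0.683, 0.479, -0.552, 1.022], [0.73, 0.431, -0.53, 0.508], [-0.016, -0.765, -0.644, 0.688], [0.0, 0.0, 0.0, 1.0]] [[352.953140498603, 0.0, 249.87799036497682], [0.0, 352.953140498603, 187.47251311961048], [0.0, 0.0, 1.0]]
selector 0.62 [227.  182.8] 5125 [ 0.536 -0.022  0.105] [ 0.427 -0.16   0.006] [0.61  0.038 0.165]
knob 0.54 [232.1 153.1] 161 [ 0.517 -0.027  0.185] [ 0.482 -0.076  0.112] [ 0.529 -0.013  0.2  ]
lens_mount 0.96 [252.4 238. ] 492 [0.596 0.108 0.015] [0.56  0.08  0.001] [0.615 0.127 0.098]
driver 0.51 [205.8 151.4] 127 [ 0.411 -0.281  0.024] [ 0.369 -0.326  0.002] [ 0.565 -0.156  0.122]
canister 0.66 [229.7 182.1] 5034 [ 0.536 -0.022  0.105] [ 0.429 -0.16   0.008] [0.609 0.038 0.168]
```

```bash
python3 - <<'E'
from h import *
from scipy.optimize import least_squares
for n in("top","scene"):
    p=imaging.camera(n); W=cloud(p)
    m=(abs(W[...,2]-.12)<.006)&(p["depth"]>0)&(W[...,0]>.36)&(W[...,0]<.65)&(W[...,1]>-.2)&(W[...,1]<.08)
    k,l,st,c=cv2.connectedComponentsWithStats(m.astype(np.uint8)); m=l==1+np.argmax(st[1:,4])
    print(n,m.sum(),cv2.minAreaRect((W[m][:,:2]).astype(np.float32)), np.median(W[m][:,2]))
    kk=(W[...,2]>.165)&(W[...,2]<.21)&(W[...,0]>.4)&(W[...,0]<.62)&(W[...,1]>-.16)&(W[...,1]<.04)
    P=W[kk]; P=P[np.linalg.norm(P-np.median(P,0),axis=1)<.03]
    f=lambda c:np.linalg.norm(P-c,axis=1)-.014
    r=least_squares(f,np.median(P,0)-[0,0,.01],loss="soft_l1",f_scale=.002); print("knob",r.x,len(P),np.sqrt(np.mean(r.fun**2)), P.mean(0))
    I=p["image"]
    u0,v0=(235,150) if n=="top" else (160,110)
    cv2.imwrite(f"pics/c_{n}.png",cv2.resize(I[v0:v0+125,u0:u0+130],None,fx=4.5,fy=4.5,interpolation=cv2.INTER_CUBIC))
E
```

```text
top 5148 ((0.5014768242835999, -0.06731191277503967), (0.17060039937496185, 0.16015051305294037), 69.72003173828125) 0.11950135370397535
knob [ 0.5152761  -0.02658004  0.18397959] 156 0.001259619926623419 [ 0.51497955 -0.02576842  0.19331285]
scene 2070 ((0.5018987059593201, -0.06682435423135757), (0.17459972202777863, 0.16120608150959015), 69.63407897949219) 0.12146424109580495
knob [ 0.51580879 -0.02641602  0.18580457] 99 0.0014950587131761781 [ 0.52094637 -0.02094708  0.19021742]
```

View pics/top0.png

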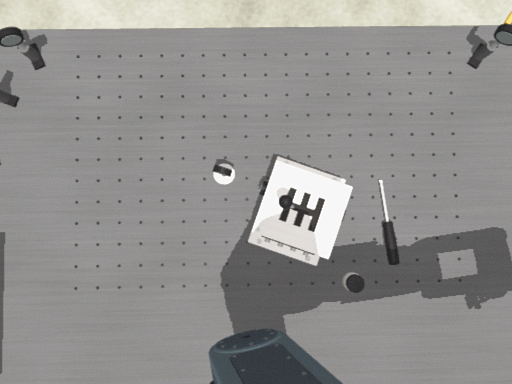

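View pics/c_top.png

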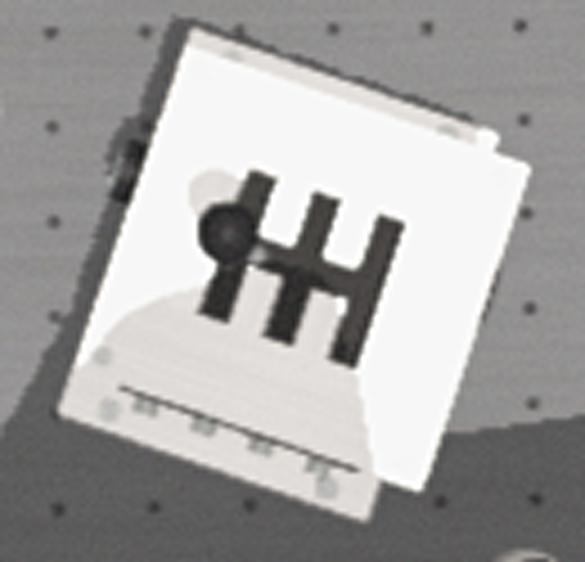

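```bash
cat >> h.py <<'E'
from scipy.spatial.transform import Rotation as R
C=np.array([.5016,-.067]); A=-.3537   # selector centre, yaw
def S2W(x,y): return C+[x*np.cos(A)-y*np.sin(A),x*np.sin(A)+y*np.cos(A)]
def W2S(p): d=np.asarray(p[:2])-C; return np.array([d[0]*np.cos(A)+d[1]*np.sin(A),-d[0]*np.sin(A)+d[1]*np.cos(A)])
def rot(yaw): return R.from_euler("z",yaw)*R.from_euler("x",np.pi)
def here():
    o=status.get_obs(); q=o["eef_rot"]; return np.array(o["eef_pos"]),R.from_quat([q[1],q[2],q[3],q[0]]),o
def plan(pos,yaw,n,dec=2):
    p,r,_=here(); pos=np.array(pos); rt=rot(yaw); rv=(r.inv()*rt).as_rotvec()
    rows=[]
    for i in range(n,0,-1):
        s=np.round(r.inv().apply((pos-p)/i)/.03,dec); t=np.round((r.inv()*rt).as_rotvec()/i/.1,dec)
        p=p+r.apply(s*.03); r=r*R.from_rotvec(t*.1); rows.append([*s.tolist(),*t.tolist()])
    print(np.abs(rows).max()); print(rows)
def knob(n="top"):
    from scipy.optimize import least_squares
    p=imaging.camera(n); W=cloud(p)
    r=models.regions_of(p,"knob"); print(n,[(round(x["confidence"],2),np.round(x["centre"])) for x in r][:2])
    return p,W,r
E
python3 - <<'E'
from h import *
p=imaging.camera("top"); W=cloud(p); g=cv2.cvtColor(p["image"],cv2.COLOR_BGR2GRAY)
# dark gate pixels projected on plate plane z=.12
v,u=np.mgrid[:384,:512]; K=p["mtx"]; ray=np.stack([(u-K[0,2])/K[0,0],(v-K[1,2])/K[1,1],np.ones_like(u,float)],-1)@p["pose"][:3,:3].T
o=p["pose"][:3,3]; X=o+ray*((.12-o[2])/ray[...,2])[...,None]
d=X[...,:2]-C; s=np.stack([d[...,0]*np.cos(A)+d[...,1]*np.sin(A),-d[...,0]*np.sin(A)+d[...,1]*np.cos(A)],-1)
m=(g<110)&(abs(s[...,0])<.06)&(s[...,1]>-.06)&(s[...,1]<.06)
for a,b in((-.045,-.02),(-.012,.012),(.02,.045)):
    q=m&(s[...,1]>a)&(s[...,1]<b); print(a,q.sum(),np.round(np.percentile(s[q],[1,50,99],axis=0),4).tolist())
r=m&(s[...,0]<-.012)&(s[...,0]>-.034)
for a,b in((-.05,-.018),(-.015,.015)): q=r&(s[...,1]>a)&(s[...,1]<b); print("rear col y",s[q][:,1].mean())
w=S2W(0,.09); print(w); plan([*w,.42],A+np.pi/2,28)
E
```

```text
-0.045 212 [[-0.0355, -0.0384], [-0.0011, -0.0321], [0.0338, -0.021]]
-0.012 235 [[-0.0355, -0.011], [-0.0015, -0.0006], [0.034, 0.011]]
0.02 253 [[-0.0349, 0.0227], [0.0007, 0.0325], [0.0338, 0.0444]]
rear col y -0.03249072162695151
rear col y -0.0006517166610595533
[0.5327734  0.01742878]
0.76
[[0.6, -0.46, -0.02, 0.0, 0.0, -0.3], [0.61, -0.45, -0.02, 0.0, 0.0, -0.3], [0.62, -0.43, -0.02, 0.0, 0.0, -0.3], [0.63, -0.41, -0.02, 0.0, 0.0, -0.3], [0.65, -0.39, -0.02, 0.0, 0.0, -0.3], [0.66, -0.37, -0.02, 0.0, 0.0, -0.3], [0.67, -0.35, -0.02, 0.0, 0.0, -0.3], [0.68, -0.33, -0.02, 0.0, 0.0, -0.3], [0.69, -0.31, -0.02, 0.0, 0.0, -0.3], [0.7, -0.29, -0.02, 0.0, 0.0, -0.29], [0.71, -0.27, -0.02, 0.0, 0.0, -0.3], [0.71, -0.25, -0.02, 0.0, 0.0, -0.29], [0.72, -0.23, -0.02, 0.0, 0.0, -0.3], [0.73, -0.2, -0.02, 0.0, 0.0, -0.29], [0.73, -0.18, -0.02, 0.0, 0.0, -0.3], [0.74, -0.16, -0.02, 0.0, 0.0, -0.29], [0.74, -0.14, -0.02, 0.0, 0.0, -0.3], [0.74, -0.12, -0.02, 0.0, 0.0, -0.29], [0.75, -0.1, -0.02, 0.0, 0.0, -0.3], [0.75, -0.07, -0.01, 0.0, 0.0, -0.29], [0.75, -0.05, -0.02, 0.0, 0.0, -0.3], [0.75, -0.03, -0.01, 0.0, 0.0, -0.29], [0.76, -0.01, -0.02, 0.0, 0.0, -0.3], [0.75, 0.02, -0.01, 0.0, 0.0, -0.29], [0.75, 0.04, -0.02, 0.0, 0.0, -0.3], [0.75, 0.06, -0.01, 0.0, 0.0, -0.29], [0.75, 0.08, -0.02, 0.0, 0.0, -0.3], [0.76, 0.1, -0.01, 0.0, 0.0, -0.29]]
```

Call:
send_rows(
  commands=[
    [[0.6, -0.46, -0.02, 0, 0, -0.3], [0.61, -0.45, -0.02, 0, 0, -0.3], [0.62, -0.43, -0.02, 0, 0, -0.3], [0.63, -0.41, -0.02, 0, 0, -0.3], [0.65, -0.39, -0.02, 0, 0, -0.3], [0.66, -0.37, -0.02, 0, 0, -0.3], [0.67, -0.35, -0.02, 0, 0, -0.3], [0.68, -0.33, -0.02, 0, 0, -0.3]],
  ],
  jaw=0,
)

```text
time_s: 1.42
eef_pos: [0.3077, -0.3743, 0.4096]
eef_rot: [0.0, 0.951, 0.309, 0.0]
wrist_force: [-0.1, 0.6, 0.6]
opening: 0.004
grasp_force: 0.0
```

Call:
send_rows(
  commands=[
    [[0.69, -0.31, -0.02, 0, 0, -0.3], [0.7, -0.29, -0.02, 0, 0, -0.3], [0.71, -0.27, -0.02, 0, 0, -0.3], [0.71, -0.25, -0.02, 0, 0, -0.3], [0.72, -0.23, -0.02, 0, 0, -0.3], [0.73, -0.2, -0.02, 0, 0, -0.3], [0.73, -0.18, -0.02, 0, 0, -0.3], [0.74, -0.16, -0.02, 0, 0, -0.3]],
  ],
)

```text
time_s: 2.08
eef_pos: [0.398, -0.2168, 0.4145]
eef_rot: [0.0, 0.907, 0.421, 0.0]
wrist_force: [0.1, -0.3, 0.2]
opening: 0.001
grasp_force: 0.0
```

Call:
send_rows(
  commands=[
    [[0.74, -0.14, -0.02, 0, 0, -0.3], [0.74, -0.12, -0.02, 0, 0, -0.3], [0.75, -0.1, -0.02, 0, 0, -0.3], [0.75, -0.07, -0.02, 0, 0, -0.3], [0.75, -0.05, -0.02, 0, 0, -0.3], [0.75, -0.03, -0.02, 0, 0, -0.3], [0.75, 0, -0.02, 0, 0, -0.3], [0.75, 0.02, -0.02, 0, 0, -0.3]],
  ],
)

```text
time_s: 2.75
eef_pos: [0.4872, -0.0599, 0.4193]
eef_rot: [0.0, 0.85, 0.526, 0.0]
wrist_force: [-0.2, -0.2, -0.2]
opening: 0.001
grasp_force: 0.0
```

Call:
send_rows(
  commands=[
    [[0.75, 0.04, -0.02, 0, 0, -0.3], [0.75, 0.06, -0.02, 0, 0, -0.3], [0.75, 0.08, -0.02, 0, 0, -0.2], [0.75, 0.1, -0.02, 0, 0, -0.2], [0, 0, 0, 0, 0, 0], [0, 0, 0, 0, 0, 0]],
  ],
)

```text
time_s: 3.25
eef_pos: [0.5315, 0.0185, 0.4214]
eef_rot: [0.0, 0.823, 0.568, -0.0]
wrist_force: [0.6, 0.9, -0.1]
opening: -0.001
grasp_force: 0.0
```

```bash
python3 - <<'E'
from h import *
p,r,o=here(); print(W2S(p),p,r.as_euler("zyx"),o["time_s"],o["opening"],o["wrist_force"])
plan([*S2W(0,.088),.338],A+np.pi/2,8)
p=imaging.camera("scene"); cv2.imwrite("pics/s1.png",p["image"])
E
```

```text
[-0.00158279  0.09053558] [0.5314741  0.01847944 0.42138892] [-1.20877529e+00 -2.78016808e-04  3.14139669e+00] 3.25 -0.0010531280118491993 [ 0.57700294  0.92797679 -0.05615013]
0.35
[[-0.01, 0.01, 0.35, -0.0, 0.0, -0.01], [-0.01, 0.01, 0.35, -0.0, 0.0, -0.01], [-0.01, 0.01, 0.35, -0.0, 0.0, -0.01], [-0.01, 0.0, 0.35, -0.0, 0.0, -0.01], [-0.01, 0.01, 0.34, -0.0, 0.0, -0.01], [-0.01, 0.0, 0.35, -0.0, 0.0, -0.01], [-0.01, 0.01, 0.34, -0.0, 0.0, -0.01], [-0.01, 0.0, 0.35, -0.0, 0.0, -0.01]]
```

View pics/s1.png

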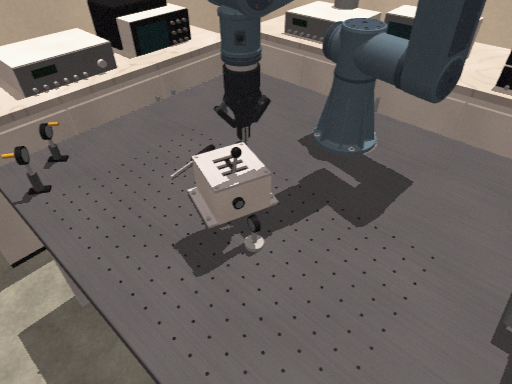

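Call:
send_rows(
  commands=[
    [[-0.01, 0.01, 0.35, 0, 0, -0.01], [-0.01, 0.01, 0.35, 0, 0, -0.01], [-0.01, 0.01, 0.35, 0, 0, -0.01], [-0.01, 0, 0.35, 0, 0, -0.01], [-0.01, 0.01, 0.34, 0, 0, -0.01], [-0.01, 0, 0.35, 0, 0, -0.01], [-0.01, 0.01, 0.34, 0, 0, -0.01], [0, 0, 0.35, 0, 0, -0.01]],
  ],
)

```text
time_s: 3.97
eef_pos: [0.5319, 0.0151, 0.3369]
eef_rot: [-0.0, 0.821, 0.571, -0.0]
wrist_force: [-0.2, 0.2, 0.1]
opening: 0.003
grasp_force: 0.0
```

```bash
python3 - <<'E'
from h import *
P,r,o=here(); print(W2S(P),P,o["time_s"],o["wrist_force"],(r.inv()*rot(A+np.pi/2)).as_rotvec())
p=imaging.camera("scene"); W=cloud(p)
d=W[...,:2]-P[:2]; s=np.stack([d[...,0]*np.cos(A)+d[...,1]*np.sin(A),-d[...,0]*np.sin(A)+d[...,1]*np.cos(A)],-1)
m=(np.abs(s).max(-1)<.03)&(W[...,2]>.13)&(W[...,2]<.24)&(p["depth"]>0)
for a in np.arange(.14,.24,.01):
    q=m&(abs(W[...,2]-a)<.005)
    if q.sum(): print(round(a,2),q.sum(),np.round(s[q].min(0),3),np.round(s[q].max(0),3))
print(W[m][:,2].min())
I=p["image"][100:230,170:300]; cv2.imwrite("pics/s2.png",cv2.resize(I,None,fx=4.5,fy=4.5,interpolation=cv2.INTER_CUBIC))
E
```

```text
[2.22261476e-05 8.75291165e-02] [0.53193841 0.01510315 0.33692677] 3.9667 [-0.15247938  0.18120555  0.14506199] [-2.09903394e-04  4.91155797e-05 -2.35029719e-03]
0.16 1 [0.007 0.004] [0.007 0.004]
0.17 21 [-0.011  0.   ] [0.013 0.013]
0.18 40 [-0.011 -0.003] [0.015 0.013]
0.19 41 [-0.011 -0.004] [0.015 0.013]
0.2 34 [-0.011 -0.002] [0.015 0.013]
0.21 63 [-0.028 -0.004] [0.03  0.015]
0.22 102 [-0.03  -0.008] [0.03  0.015]
0.23 57 [-0.03 -0.01] [0.029 0.019]
0.16471430909640483
```

View pics/s2.png

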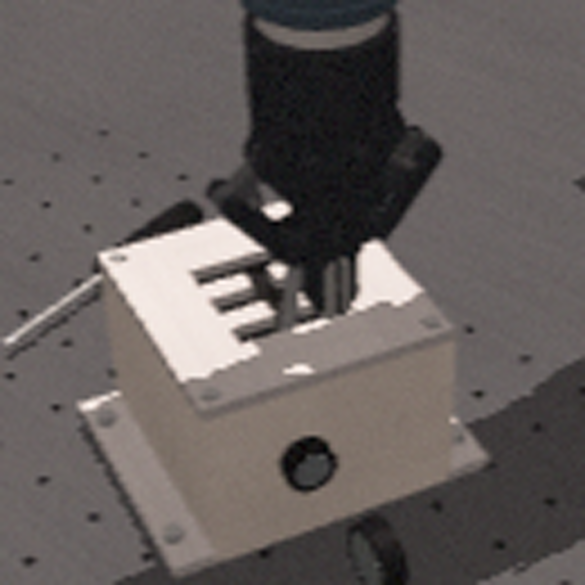

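Call:
send_rows(
  commands=[
    [[-0.2, 0, 0, 0, 0, -0.02], [-0.2, 0, 0, 0, 0, 0], [-0.1, 0, 0, 0, 0, 0], [-0.1, 0, 0, 0, 0, 0], [-0.1, 0, 0, 0, 0, 0], [-0.1, 0, 0, 0, 0, 0], [-0.1, 0, 0, 0, 0, 0], [-0.1, 0, 0, 0, 0, 0]],
  ],
)

```text
time_s: 4.68
eef_pos: [0.5217, -0.013, 0.3386]
eef_rot: [0.0, 0.821, 0.572, 0.0]
wrist_force: [1.1, 2.0, 1.4]
opening: 0.001
grasp_force: 1.1
```

Call:
send_rows(
  commands=[
    [[-0.1, 0, 0, 0, 0, 0], [-0.1, 0, 0, 0, 0, 0], [-0.1, 0, 0, 0, 0, 0], [-0.1, 0, 0, 0, 0, 0], [-0.1, 0, 0, 0, 0, 0], [-0.1, 0, 0, 0, 0, 0], [-0.1, 0, 0, 0, 0, 0], [-0.1, 0, 0, 0, 0, 0]],
  ],
)

```text
time_s: 5.35
eef_pos: [0.5131, -0.0357, 0.338]
eef_rot: [-0.0, 0.821, 0.572, -0.0]
wrist_force: [0.2, 1.0, 0.0]
opening: -0.002
grasp_force: 0.9
```

```bash
cat >> h.py <<'E'
def look(name=None):
    P,r,o=here(); print("tcp S",W2S(P),P[2],o["time_s"],np.round(o["wrist_force"],1),"yaw err",(r.inv()*rot(A+np.pi/2)).as_rotvec()[2])
    for n in("top","scene"):
        p=imaging.camera(n); W=cloud(p)
        for r in models.regions_of(p,"knob")[:1]:
            w=W[r["region"]&(W[...,2]>.16)&(W[...,2]<.206)]
            if len(w)>20:
                from scipy.optimize import least_squares
                f=least_squares(lambda c:np.linalg.norm(w-c,axis=1)-.014,np.median(w,0)-[0,0,.005],loss="soft_l1",f_scale=.002)
                s=W2S(f.x); print(n,r["confidence"],len(w),"knob S",s,f.x[2],"fwd",np.arcsin(s[0]/.17),"across",np.arcsin(-s[1]/.17/np.sqrt(1-(s[0]/.17)**2)), np.sqrt(np.mean(f.fun**2)))
        if name: cv2.imwrite(f"pics/{name}_{n}.png",cv2.resize(p["image"][100:250,170:340],None,fx=4,fy=4,interpolation=cv2.INTER_CUBIC))
E
python3 -c "
from h import *
look('a')"
```

```text
tcp S [-3.95316826e-05  3.33008351e-02] 0.33802341195598906 5.35 [0.2 1.  0. ] yaw err -0.0003657887052428555
```

View pics/a_scene.png

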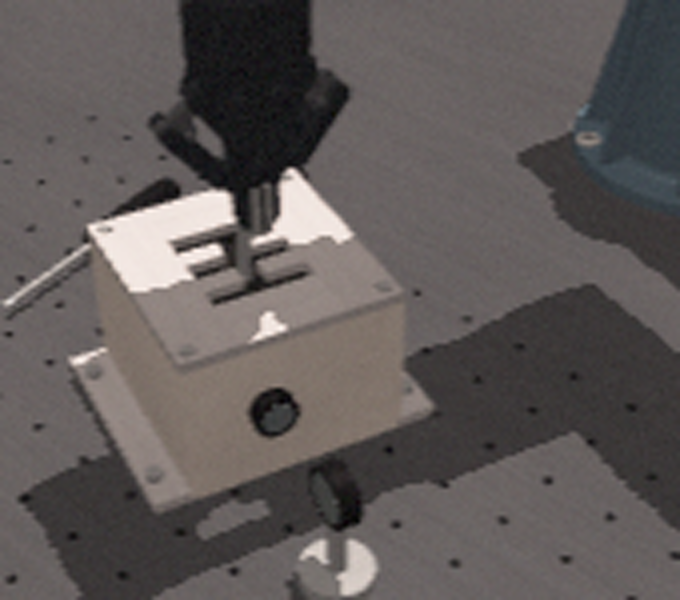

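Call:
send_rows(
  commands=[
    [[-0.1, 0, 0, 0, 0, 0], [-0.1, 0, 0, 0, 0, 0], [-0.1, 0, 0, 0, 0, 0], [-0.1, 0, 0, 0, 0, 0], [-0.1, 0, 0, 0, 0, 0], [-0.1, 0, 0, 0, 0, 0], [-0.1, 0, 0, 0, 0, 0], [-0.1, 0, 0, 0, 0, 0]],
  ],
)

```text
time_s: 6.22
eef_pos: [0.5048, -0.0583, 0.3381]
eef_rot: [0.0, 0.821, 0.572, -0.0]
wrist_force: [-0.1, 1.4, 1.9]
opening: 0.001
grasp_force: 0.7
```

Call:
send_rows(
  commands=[
    [[-0.1, 0, 0, 0, 0, 0], [-0.1, 0, 0, 0, 0, 0], [-0.1, 0, 0, 0, 0, 0], [-0.1, 0, 0, 0, 0, 0], [-0.1, 0, 0, 0, 0, 0], [-0.1, 0, 0, 0, 0, 0], [-0.1, 0, 0, 0, 0, 0], [-0.1, 0, 0, 0, 0, 0]],
  ],
)

```text
time_s: 6.88
eef_pos: [0.4965, -0.0807, 0.338]
eef_rot: [-0.0, 0.821, 0.572, -0.0]
wrist_force: [0.8, 2.1, -0.8]
opening: 0.002
grasp_force: 0.8
```

```bash
python3 -c "
from h import *
look('b')"
```

```text
tcp S [-6.82856007e-05 -1.46266105e-02] 0.3379800612552843 6.8833 [ 0.8  2.1 -0.8] yaw err -0.0003108282683097086
```

View pics/b_scene.png

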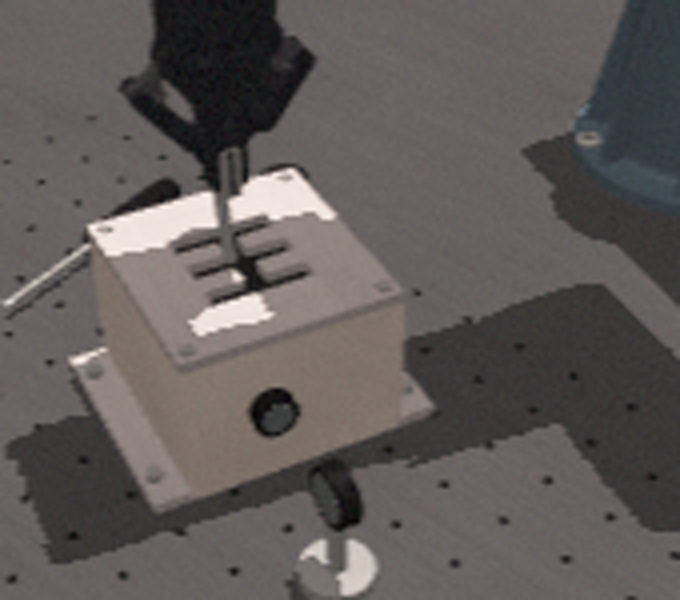

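Call:
send_rows(
  commands=[
    [[-0.1, 0, 0, 0, 0, 0], [-0.1, 0, 0, 0, 0, 0], [-0.1, 0, 0, 0, 0, 0], [-0.1, 0, 0, 0, 0, 0], [-0.05, 0, 0, 0, 0, 0], [-0.05, 0, 0, 0, 0, 0], [0, 0, 0, 0, 0, 0]],
  ],
)

```text
time_s: 7.67
eef_pos: [0.4913, -0.0948, 0.3381]
eef_rot: [0.0, 0.821, 0.571, -0.0]
wrist_force: [0.0, 0.7, -0.6]
opening: 0.001
grasp_force: 0.3
```

Call:
send_rows(
  commands=[
    [[-0.03, 0, 0, 0, 0, 0], [0, 0, 0, 0, 0, 0]],
  ],
)

```text
time_s: 7.83
eef_pos: [0.4911, -0.0955, 0.3381]
eef_rot: [0.0, 0.821, 0.572, -0.0]
wrist_force: [0.1, 0.5, -0.1]
opening: 0.003
grasp_force: 0.5
```

Call:
send_rows(
  commands=[
    [[-0.03, 0, 0, 0, 0, 0], [0, 0, 0, 0, 0, 0]],
  ],
)

```text
time_s: 8.0
eef_pos: [0.4908, -0.0962, 0.3381]
eef_rot: [-0.0, 0.821, 0.572, 0.0]
wrist_force: [1.6, 1.2, -1.5]
opening: 0.001
grasp_force: 0.7
```

```bash
python3 -c "
from h import *
look()"
```

```text
tcp S [-2.53836731e-05 -3.11823444e-02] 0.338075650493452 8.0 [ 1.6  1.2 -1.5] yaw err -0.00030526282972368824
```

Call:
send_rows(
  commands=[
    [[-0.04, 0, 0, 0, 0, 0], [0, 0, 0, 0, 0, 0]],
  ],
)

```text
time_s: 8.37
eef_pos: [0.4904, -0.0972, 0.338]
eef_rot: [-0.0, 0.821, 0.572, 0.0]
wrist_force: [1.8, 2.4, -1.6]
opening: 0.002
grasp_force: 1.3
```

Call:
send_rows(
  commands=[
    [[-0.04, 0, 0, 0, 0, 0], [0, 0, 0, 0, 0, 0]],
  ],
)

```text
time_s: 8.53
eef_pos: [0.49, -0.098, 0.3379]
eef_rot: [-0.001, 0.821, 0.572, 0.001]
wrist_force: [2.3, 4.6, -2.7]
opening: -0.002
grasp_force: 2.8
```

Call:
send_rows(
  commands=[
    [[0.1, 0, 0, 0, 0, 0], [0.5, 0, 0, 0, 0, 0], [0.5, 0, 0, 0, 0, 0], [0, -0.5, 0, 0, 0, 0], [0, -0.5, 0, 0, 0, 0], [0, -0.5, 0, 0, 0, 0], [0, -0.5, 0, 0, 0, 0], [0, 0, 0, 0, 0, 0]],
  ],
)

```text
time_s: 9.2
eef_pos: [0.4434, -0.046, 0.3379]
eef_rot: [-0.0, 0.82, 0.572, -0.001]
wrist_force: [0.6, 0.8, -0.0]
opening: -0.001
grasp_force: 0.0
```

```bash
python3 -c "
from h import *
look('c'); plan([*S2W(-.06,-.057),.335],A,16)"
```

```text
tcp S [-0.06185496 -0.00046432] 0.33788112957055066 9.2 [ 0.6  0.8 -0. ] yaw err 0.0002974895347258002
scene 0.58 100 knob S [-0.0008271  -0.05633641] 0.18094784665751273 fwd -0.004865334454009177 across 0.33778131076297013 0.0025096373847751153
0.99
[[-0.12, -0.0, 0.01, 0.0, -0.0, 0.98], [-0.12, 0.01, 0.01, 0.0, -0.0, 0.98], [-0.11, 0.02, 0.01, 0.0, -0.0, 0.98], [-0.11, 0.03, 0.01, 0.0, -0.0, 0.98], [-0.11, 0.04, 0.01, 0.0, -0.0, 0.98], [-0.1, 0.05, 0.01, 0.0, -0.0, 0.98], [-0.1, 0.06, 0.01, 0.0, -0.0, 0.98], [-0.09, 0.07, 0.01, 0.0, -0.0, 0.98], [-0.08, 0.08, 0.01, 0.0, -0.0, 0.98], [-0.08, 0.09, 0.0, 0.0, -0.0, 0.98], [-0.07, 0.1, 0.01, 0.0, -0.0, 0.98], [-0.06, 0.11, 0.0, 0.0, -0.0, 0.98], [-0.04, 0.11, 0.01, 0.0, -0.0, 0.99], [-0.03, 0.11, 0.0, 0.0, -0.0, 0.98], [-0.03, 0.12, 0.01, 0.0, -0.01, 0.99], [-0.01, 0.11, 0.0, 0.01, -0.01, 0.98]]
```

View pics/c_scene.png

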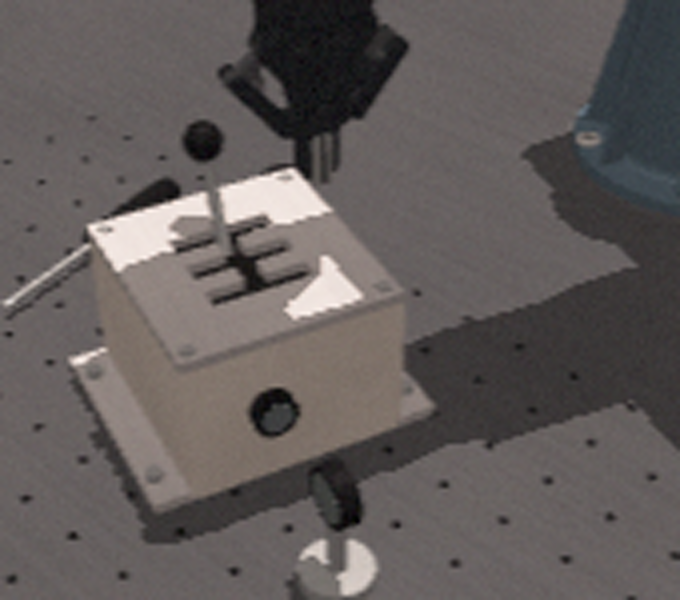

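Call:
send_rows(
  commands=[
    [[-0.12, 0, 0.01, 0, 0, 0.98], [-0.12, 0.01, 0.01, 0, 0, 0.98], [-0.11, 0.02, 0.01, 0, 0, 0.98], [-0.11, 0.03, 0.01, 0, 0, 0.98], [-0.11, 0.04, 0.01, 0, 0, 0.98], [-0.1, 0.05, 0.01, 0, 0, 0.98], [-0.1, 0.06, 0.01, 0, 0, 0.98], [-0.09, 0.07, 0.01, 0, 0, 0.98]],
  ],
)

```text
time_s: 10.07
eef_pos: [0.4355, -0.0732, 0.3358]
eef_rot: [0.0, 0.977, 0.212, 0.0]
wrist_force: [-0.7, 1.3, 0.7]
opening: 0.002
grasp_force: 0.0
```

Call:
send_rows(
  commands=[
    [[-0.08, 0.08, 0.01, 0, 0, 0.98], [-0.08, 0.09, 0, 0, 0, 0.98], [-0.07, 0.1, 0.01, 0, 0, 0.98], [-0.06, 0.11, 0, 0, 0, 0.98], [-0.04, 0.11, 0.01, 0, 0, 0.99], [-0.03, 0.11, 0, 0, 0, 0.98], [-0.03, 0.12, 0.01, 0, 0, 0.99], [-0.01, 0.11, 0, 0, 0, 0.98]],
  ],
)

```text
time_s: 10.73
eef_pos: [0.4255, -0.0998, 0.3346]
eef_rot: [0.0, 0.984, -0.178, 0.0]
wrist_force: [0.8, 0.4, 0.5]
opening: 0.0
grasp_force: 0.0
```

```bash
python3 -c "
from h import *
look(); plan([*S2W(-.03,-.057),.335],A,4)"
```

```text
tcp S [-0.06000954 -0.05717314] 0.3346177028812983 10.7333 [0.8 0.4 0.5] yaw err -1.5754919357092516
scene 0.47 101 knob S [-0.00092932 -0.05603628] 0.18090228897187835 fwd -0.005466622016772182 across 0.33591173646841854 0.002496555017275918
0.26
[[0.25, 0.0, -0.0, 0.0, -0.0, 0.01], [0.25, 0.0, -0.0, 0.0, -0.0, 0.01], [0.26, 0.0, -0.01, 0.0, -0.0, 0.01], [0.25, 0.01, -0.0, 0.0, -0.0, 0.0]]
```

Call:
send_rows(
  commands=[
    [[0.3, 0, 0, 0, 0, 0.03], [0.3, 0, 0, 0, 0, 0], [0.3, 0, 0, 0, 0, 0], [0.1, 0, 0, 0, 0, 0], [0.1, 0, 0, 0, 0, 0], [0.1, 0, 0, 0, 0, 0], [0.1, 0, 0, 0, 0, 0], [0.1, 0, 0, 0, 0, 0]],
  ],
)

```text
time_s: 11.6
eef_pos: [0.4642, -0.1136, 0.3344]
eef_rot: [-0.0, 0.984, -0.177, -0.001]
wrist_force: [-2.7, 0.2, 2.4]
opening: -0.001
grasp_force: 1.5
```

Call:
send_rows(
  commands=[
    [[0.1, -0.01, 0, 0, 0, 0], [0.1, -0.01, 0, 0, 0, 0], [0.1, -0.01, 0, 0, 0, 0], [0.1, -0.01, 0, 0, 0, 0], [0.1, -0.01, 0, 0, 0, 0], [0.1, -0.01, 0, 0, 0, 0], [0.1, -0.01, 0, 0, 0, 0], [0.1, -0.01, 0, 0, 0, 0]],
  ],
)

```text
time_s: 12.27
eef_pos: [0.4878, -0.1198, 0.3343]
eef_rot: [-0.0, 0.984, -0.177, -0.0]
wrist_force: [-2.2, 0.3, -1.0]
opening: 0.003
grasp_force: 0.9
```

```bash
python3 -c "
from h import *
look()"
```

```text
tcp S [ 0.00534641 -0.05433295] 0.3342600968984252 12.2667 [-2.2  0.3 -1. ] yaw err -1.5733229787596357
scene 0.73 92 knob S [ 0.03047737 -0.05473542] 0.1783645121737753 fwd 0.18025319264055317 across 0.33341878272719466 0.002086558873368765
```

Call:
send_rows(
  commands=[
    [[0.1, 0, 0, 0, 0, 0], [0.1, 0, 0, 0, 0, 0], [0.1, 0, 0, 0, 0, 0], [0.1, 0, 0, 0, 0, 0], [0.1, 0, 0, 0, 0, 0], [0.05, 0, 0, 0, 0, 0], [0.03, 0, 0, 0, 0, 0], [0, 0, 0, 0, 0, 0]],
  ],
)

```text
time_s: 13.13
eef_pos: [0.5041, -0.126, 0.3345]
eef_rot: [0.0, 0.984, -0.177, 0.0]
wrist_force: [-1.8, 0.2, -1.2]
opening: 0.001
grasp_force: 0.7
```

Call:
send_rows(
  commands=[
    [[0.04, 0, 0, 0, 0, 0], [0, 0, 0, 0, 0, 0]],
  ],
)

```text
time_s: 13.3
eef_pos: [0.5051, -0.1263, 0.3345]
eef_rot: [0.0, 0.984, -0.177, -0.0]
wrist_force: [-1.4, 0.1, -1.3]
opening: -0.0
grasp_force: 0.9
```

Call:
send_rows(
  commands=[
    [[0.04, 0, 0, 0, 0, 0], [0, 0, 0, 0, 0, 0]],
  ],
)

```text
time_s: 13.47
eef_pos: [0.5059, -0.1266, 0.3343]
eef_rot: [-0.0, 0.984, -0.177, -0.001]
wrist_force: [-3.8, 1.4, 0.1]
opening: 0.002
grasp_force: 2.1
```

```bash
python3 -c "
from h import *
look()"
```

```text
tcp S [ 0.02468015 -0.05444157] 0.33426608197856095 13.4667 [-3.8  1.4  0.1] yaw err -1.5733161581096022
scene 0.43 76 knob S [ 0.04815177 -0.05338549] 0.17510935941999206 fwd 0.28717669831632603 across 0.3335949669754296 0.001317093025330438
```

Force begins rising as expected at the end wall; press slightly more.

Call:
send_rows(
  commands=[
    [[0.04, 0, 0, 0, 0, 0], [0, 0, 0, 0, 0, 0]],
  ],
)

```text
time_s: 13.83
eef_pos: [0.5067, -0.1269, 0.3341]
eef_rot: [-0.0, 0.984, -0.177, -0.001]
wrist_force: [-8.5, 3.5, 1.5]
opening: 0.0
grasp_force: 4.0
```

Call:
send_rows(
  commands=[
    [[0.04, 0, 0, 0, 0, 0], [0, 0, 0, 0, 0, 0], [0, 0, 0, 0, 0, 0]],
  ],
)

```text
time_s: 14.08
eef_pos: [0.5073, -0.1271, 0.334]
eef_rot: [-0.0, 0.984, -0.177, -0.002]
wrist_force: [-10.2, 3.9, 3.0]
opening: -0.002
grasp_force: 5.6
```

Call:
send_rows(
  commands=[
    [[-0.1, 0, 0, 0, 0, 0], [-0.3, 0, 0, 0, 0, 0], [-0.5, 0, 0, 0, 0, 0], [-0.7, 0, 0, 0, 0, 0], [-0.7, 0, 0, 0, 0, 0], [0, 0, -0.7, 0, 0, 0], [0, 0, -0.7, 0, 0, 0], [0, 0, 0, 0, 0, 0]],
  ],
)

```text
time_s: 14.75
eef_pos: [0.4448, -0.1041, 0.3813]
eef_rot: [0.002, 0.984, -0.177, 0.005]
wrist_force: [0.6, -0.8, 1.2]
opening: -0.0
grasp_force: 0.0
```

```bash
python3 -c "
from h import *
look('d')
p=imaging.camera('top');W=cloud(p)
for t in('lens_mount','driver','canister'):
    for r in models.regions_of(p,t)[:1]: print(t,r['confidence'],np.round(r['centre'],1))"
```

```text
tcp S [-0.04043854 -0.05445349] 0.3812576947775772 14.75 [ 0.6 -0.8  1.2] yaw err -1.5732625910362152
top 0.46 100 knob S [ 0.04981302 -0.05432407] 0.17322685383323502 fwd 0.29738160062178065 across 0.34078111720227816 0.0011924062583038434
scene 0.67 89 knob S [ 0.04983788 -0.05336615] 0.1745281046485511 fwd 0.2975346024144205 across 0.3345512253411705 0.0014731362290774333
driver 0.58 [385.6 190.4]
canister 0.49 [351.1 282. ]
```

View pics/d_scene.png

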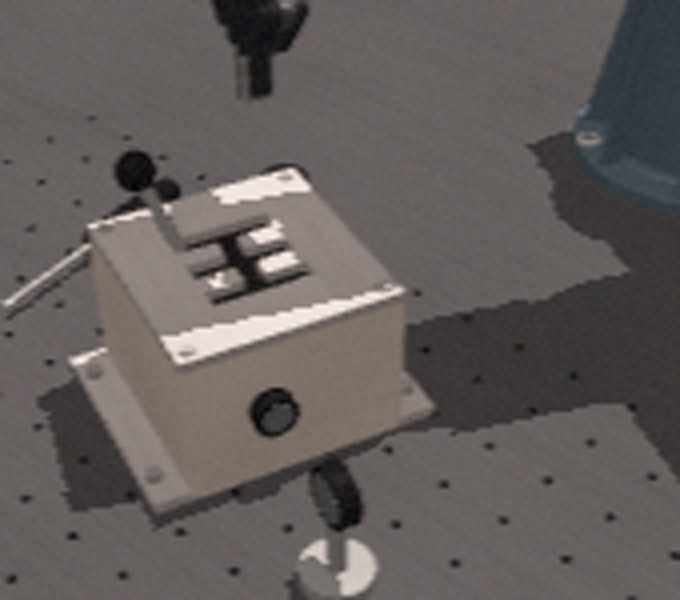

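The lever sits at the far end of the third forward slot (rod at about (170,230), knob at (133,170)). It reads forward ≈ 0.297, the finger is clear of it, and the bystanders haven't moved.

```bash
python3 -c "
from bench import ctrl
print(ctrl.hand_in())"
```

```text
the job is handed in; nothing more can be done
None
```

The beam selector's lever is fully home in the third forward slot (forward ≈ 0.30, across ≈ 0.34), pushed with at most about 11 N at the end wall and never gripped; the arm is clear, the bystanders look undisturbed, and the job is handed in at about 15 s.

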